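# Turn the parts turntable until the flanged part faces front

### The arm

A 6-joint arm with a two-finger parallel gripper is mounted at the origin on a cart in front of the work surface, level with it; the furniture and walls round the work are solid. World frame = base frame: x ahead of the robot, y to its left, z up, the work surface at z = 0. Lengths are in m, angles in rad, forces in N, time in s.
With the tool pointing down it reaches from about 0.3 to 0.825 m from the base axis. Payload 5.4 kg.
Tool frame: the origin (TCP) lies at the very end of the fingers, on their centre line; the grasp point (between the pads) lies 19 mm behind it; z points along the fingers, x is the direction in which the jaws open and shut, and the axes are right-handed (so a half turn about z gives the same grasp; the last joint's range is limited). The gripper opens to 92 mm and grips with 3 to 60 N. Pads are 20 mm wide; open, the fingers measure 128 mm over their backs; the gripper's body (75 mm by 189 mm) begins 69 mm behind the grasp point.
Start: joints at [-1.448, 0.158, 1.597, -0, 1.386, -0.21], TCP at [0.188, -0.543, 0.215] pointing down, gripper open.
Joint ranges: [-2.91, 2.91], [-0.94, 2.29], [0.18, 2.7], [-1.29, 4.43], [0.17, 2.64], [-3, 3]. Speed limits (rad/s): [2.57, 2.57, 3.14, 3.14, 3.14, 3.14].

### API

Orientations are given as a rotation vector (axis times angle).
In Python, from workcell import bot gives the robot as it stands. Calls block until the motion is done:
- bot.goto(position, orientation): joint-space move of the TCP to a pose.
- bot.line_to(position, rot=None, max_speed=0.15): straight line of the TCP; rot=None keeps the orientation; max_speed is the mean speed in m/s.
- bot.set_joints(angles): joint-space move.
- bot.set_gripper(opening, newtons=None): opening from 0.0 (shut) to 1.0 (fully open); newtons is the grip in N (None keeps the last); returns when the fingers have stopped.
- bot.hold(seconds).
- bot.inverse_kinematics(position, orientation): joint angles nearest the present ones, or None.
- bot.read_camera(name): name is "scene" or "top"; returns a dict with "pixels" (384x512x3 uint8, blue, green, red), "fx", "fy", "cx", "cy" (pixels), "k1" (the pictures are not rectified: a ray, as slopes to the right and down, at radius r is drawn at 1 + k1 r^2 times it, then the intrinsics apply), "R" (3x3) and "t" (3): a world point X has camera coordinates R X + t. Camera axes: x right, y down, z forward; pixel columns grow to the right and rows downward; lengths in m; the calibration is good to about 2 mm. A picture is of the moment at which its call begins. There is no depth.
A pose or a line that the arm cannot do raises bot.MotionError and nothing moves.
- bot.job_done(): hands the job in, once; it reports no verdict.
Readings, each from a call of its own:
- bot.current_clock(): time.
- bot.current_joints(): joint angles.
- bot.current_joint_vel(): joint speeds.
- bot.current_effort(): joint torques, N m.
- bot.current_ee_pos(): TCP position.
- bot.current_tool_rot(): TCP orientation.
- bot.current_contact_force(): force on the tool from outside, world axes, zero at the start.
- bot.current_ft_torque(): the same for the moment, N m.
- bot.current_opening(): opening from 0.0 (shut) to 1.0 (fully open).
Only numpy, scipy, OpenCV 4.12 (cv2) and the standard library are available. Lean on these libraries where they do the work, as an engineer would, in place of code of your own. Each camera call takes 0.05 s, during which the arm holds its last target. There are 200 camera calls.

### The job

Turn the parts turntable on the desk, gently pushing its rim or the upright posts on the rim with the fingertips, until the flanged part (wide round foot, narrower hub) stands at the front, in line with the arrow-head pointer of the base, and leave it at rest there. Grasp nothing, do not touch, lift or tip the parts that ride on it, and leave the other things on the desk where they are.

Things in the scene. Friction and masses are not known exactly. Their poses are not given: they have to be found in the camera images.
- base: fixed round foot of the turntable, dark steel, 224 mm across and 13 mm high, standing on the desk. Origin: on the turning axis, at desk height. Its front is its own -x direction, where a flat arrow-head pointer, 7 mm high, lies on the desk and sticks out from under the disc, its tip 157 mm from the axis, with a thin light line along its middle; the pointer faces the robot, up to 20 degrees aside.
- front_spot (a point): point above the pointer, 68 mm from the axis straight toward the pointer's tip, at the height of the flanged part's centre: the flanged part's centre must come here
- disc (a joint): turning of the disc in rad, 0 at the start of every run (wherever the disc then stands), growing anticlockwise seen from above; it can turn more than a full turn either way. Stiff bearing: about 0.8 N at the posts turns it, it does not coast or spring back
- disc_center (a point): centre of the disc's upper face, on the turning axis, 28 mm above the desk. Plain aluminium disc 240 mm across and 12 mm thick (underside 16 mm above the desk), with a hub cap 32 mm across and 7 mm high, and four round nests with a 4 mm high lip (69 mm across outside), centred 68 mm from the axis at every 90 degrees, one part standing in each
- post_0 (a point): top centre of a fixed upright finger post on the disc's rim, 14 mm across (20 mm in its lowest 3 mm), 34 mm high, its top 62 mm above the desk, 108 mm from the axis, half-way between two nests; the four posts (post_0 to post_3, anticlockwise from above) are alike, 90 degrees apart, and turn with the disc
- post_1 (a point): top centre of a fixed upright finger post on the disc's rim, 14 mm across (20 mm in its lowest 3 mm), 34 mm high, its top 62 mm above the desk, 108 mm from the axis, half-way between two nests; the four posts (post_0 to post_3, anticlockwise from above) are alike, 90 degrees apart, and turn with the disc
- post_2 (a point): top centre of a fixed upright finger post on the disc's rim, 14 mm across (20 mm in its lowest 3 mm), 34 mm high, its top 62 mm above the desk, 108 mm from the axis, half-way between two nests; the four posts (post_0 to post_3, anticlockwise from above) are alike, 90 degrees apart, and turn with the disc
- post_3 (a point): top centre of a fixed upright finger post on the disc's rim, 14 mm across (20 mm in its lowest 3 mm), 34 mm high, its top 62 mm above the desk, 108 mm from the axis, half-way between two nests; the four posts (post_0 to post_3, anticlockwise from above) are alike, 90 degrees apart, and turn with the disc
- flange_center (a point): centre, half-way up, of the flanged part: turned light metal, a wide round foot 58 mm across with a narrower 33 mm hub on it, 30 mm high in all; the largest part on the disc. It stands loose in one of the four nests, a different one each time; 1 to 2 mm of play
- bushing_center (a point): centre, half-way up, of the plain bushing, 34 mm across, 26 mm high, with a bore; loose in a nest
- knob_center (a point): centre, half-way up, of the round knob with narrower foot, 36 mm across, 22 mm high; loose in a nest
- collar_center (a point): centre, half-way up, of the small set collar, a ring 23 mm across, 12 mm high; loose in a nest
- loupe: bystander: black waisted loupe 35 mm across, 40 mm high, upright on the desk; origin at its underside
- gauge_block: bystander: flat steel block 30x35 mm, 9 mm high; origin at its underside
- eraser: bystander: eraser 43x23 mm, 12 mm high; origin at its underside
- sticky_notes: bystander: pad of sticky notes 77x77 mm, 15 mm high; origin at its underside
Mind the look-alikes: they are no part of the job. Leave any blue look-alike of the part that bears flange_center alone.

How it is judged:
By the outcome, as a careful person would: the job done as asked, in the order asked, and still so for the second after the job is handed in, with the robot touching nothing.
It also fails if it takes over 72 s, if anything falls off the work surface, if the arm or the gripper's body presses on something with over 40 N, if the wrist force passes 120 N, or if a joint passes its speed limit or range.

## Working session

There is one attempt and no reset: what is moved stays moved. The work goes in short steps, each a Python script; the robot and the scene stay as the last script left them, time stands still between calls to the robot, and variables do not carry over. Pictures are saved under pics/ and viewed, about 8 in all and at most 12, crops included, and the job is handed in when it is done.

```bash
mkdir -p pics
cat > h.py <<'E'
import numpy as np, cv2
from workcell import bot
def cam(name):
    c=bot.read_camera(name); c['R']=np.array(c['R']); c['t']=np.array(c['t']); return c
def K(c): return np.array([[c['fx'],0,c['cx']],[0,c['fy'],c['cy']],[0,0,1.]]), np.array([c['k1'],0,0,0,0.])
def proj(c,X):
    k,d=K(c); return cv2.projectPoints(np.array(X,float).reshape(-1,3),cv2.Rodrigues(c['R'])[0],c['t'],k,d)[0].reshape(-1,2)
def toz(c,uv,z):
    k,d=K(c); p=cv2.undistortPoints(np.array(uv,float).reshape(-1,1,2),k,d).reshape(-1,2)
    r=np.c_[p,np.ones(len(p))]@c['R']; o=-c['R'].T@c['t']
    return o+r*((z-o[2])/r[:,2])[:,None]
E
python3 - <<'E'
from h import *
for n in('scene','top'):
    c=cam(n); cv2.imwrite(f'pics/{n}0.png',cv2.resize(c['pixels'],(800,600),interpolation=cv2.INTER_CUBIC))
    print(n,-c['R'].T@c['t'],c['R'][2],c['fx'],c['k1'])
print(bot.current_clock(),bot.current_tool_rot())
E
```

```text
scene [ 0.18791236 -0.22572515  0.75346946] [ 0.40981189  0.55455858 -0.72423683] 352.9897481271819 0.004188125146652479
top [0.31268696 0.29349223 1.35341995] [ 0.19036193 -0.01127768 -0.9816492 ] 456.48203264955885 -0.08546599027445026
0.1 [-2.55766275e+00  1.82210250e+00  1.75549652e-03]
```

View pics/top0.png

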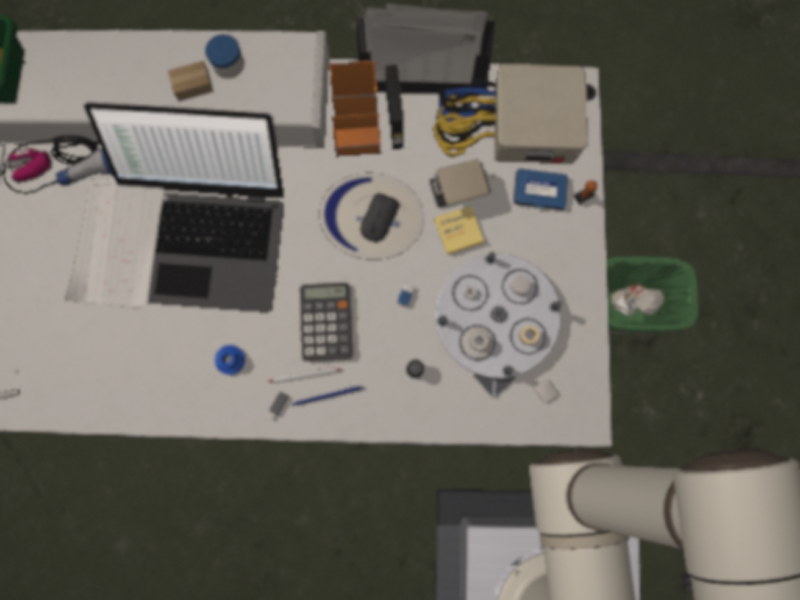

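View pics/scene0.png

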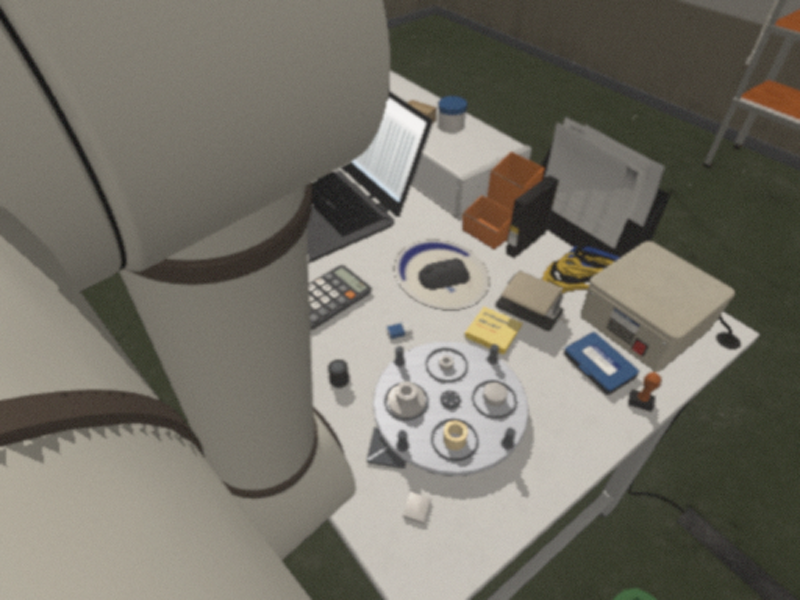

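The turntable is at about (499,314) in the top view. Candidates in the nests are (477,341) wide foot and hub, (529,335) brass bushing, (521,286) knob and (470,292) small collar. The blue ring at (230,360) is the look-alike. (477,341) fits the flange, so I'll confirm it in a crop and measure.

Run:
```python
from h import *
c=cam('top'); p=c['pixels']
cv2.imwrite('pics/crop1.png',cv2.resize(p[150:265,270:380],None,fx=5.2,fy=5.2,interpolation=cv2.INTER_CUBIC))
s=cam('scene'); q=s['pixels']
cv2.imwrite('pics/crop2.png',cv2.resize(q[205:345,220:350],None,fx=4.2,fy=4.2,interpolation=cv2.INTER_CUBIC))
r=lambda a: np.array(a)*.64
print(toz(c,[r((499,314))],.035),toz(c,[r((495,397))],.007),toz(c,[r((477,341))],.03))
for z,pts in((.062,[(490,257),(556,306),(509,372),(442,321)]),):
    P=toz(c,[r(a) for a in pts],z); print(P.round(3),P.mean(0))
```

```text
[[0.54303196 0.10658805 0.035     ]] [[0.38921705 0.11044029 0.007     ]] [[0.49160909 0.14740364 0.03      ]]
[[0.646 0.127 0.062]
 [0.556 0.004 0.062]
 [0.432 0.092 0.062]
 [0.523 0.215 0.062]] [0.53914555 0.10971915 0.062     ]
```

View pics/crop1.png

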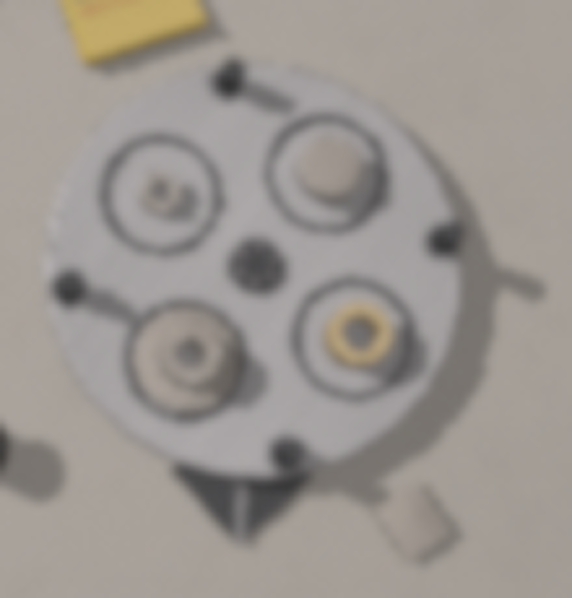

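View pics/crop2.png

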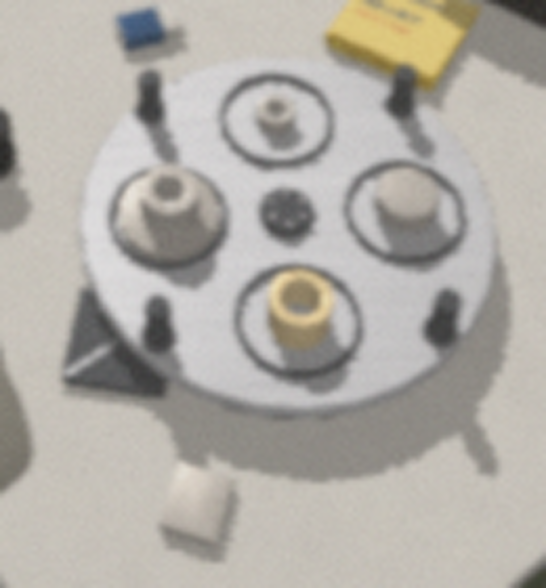

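Crop 1 confirms it: (185,360) in crop 1 has the wide foot and narrower hub, is light metal, and is the largest part. Now I'll compute the angles and plan the push on the front post.

```bash
cat >> h.py <<'E'
from scipy.spatial.transform import Rotation as Ro
def pose(C,a,off,z,s=1,rad=.108):
    r=np.array([np.cos(a),np.sin(a),0]); t=np.array([-r[1],r[0],0])
    x=s*r; zz=np.array([0,0,-1.]); y=np.cross(zz,x)
    p=C+rad*r+off*t; p[2]=z
    return p,Ro.from_matrix(np.c_[x,y,zz]).as_rotvec()
E
python3 - <<'E'
from h import *
c=cam('top')
f=lambda L: np.array(L)/5.2+np.array([270,150])-.4
N=toz(c,f([(160,194),(327,173),(354,337),(185,360)]),.032)
P=toz(c,f([(230,73),(447,235),(290,448),(68,287)]),.062)
T=toz(c,f([(242,542),(240,482)]),.007)
s=cam('scene'); g=lambda L: np.array(L)/4.2+np.array([220,205])-.4
N2=toz(s,g([(275,120),(407,211),(298,320),(168,216)]),.032)
P2=toz(s,g([(403,70),(447,296),(158,302),(149,76)]),.062)
T2=toz(s,g([(66,378)]),.007)
d=np.degrees
for n,N,P,T in(('top',N,P,T),('scene',N2,P2,T2)):
    C=(N.mean(0)+P.mean(0))/2
    an=lambda X:(d(np.arctan2(X[:,1]-C[1],X[:,0]-C[0]))%360).round(1)
    print(n,N.mean(0).round(4),P.mean(0).round(4),'nests',an(N),'posts',an(P),'tip',an(T), np.hypot(*(T-C)[0,:2]), np.hypot(*(N-C).T[:2]),np.hypot(*(P-C).T[:2]))
print('line',d(np.arctan2(*(T[0]-T[1])[[1,0]]))%360)
for a in np.radians([190,235]):
  for sg in(1,-1):
    p,r=pose(np.array([.541,.109,0]),a,-.04,.15,sg); print(a,sg,p,bot.inverse_kinematics(p,r))
E
```

```text
top [0.5445 0.1073 0.032 ] [0.5427 0.1102 0.062 ] nests [ 52.7 322.9 235.5 144. ] posts [  9.4 278.4 188.3 100. ] tip [178.6 177.7] 0.15369516802734445 [0.06751548 0.069573   0.06857713 0.06668324] [0.10660969 0.10499896 0.10630056 0.10895124]
scene [0.5406 0.1037 0.032 ] [0.5422 0.1069 0.062 ] nests [ 54.2 322.5 233.9 144.8] posts [  9.7 279.3 188.   98.3] tip [178.4] 0.15353978373844818 [0.06534264 0.06933857 0.0694224  0.06771594] [0.10793314 0.10619842 0.10588533 0.1087303 ]Traceback (most recent call last):
  File "<stdin>", line 16, in <module>
IndexError: index 1 is out of bounds for axis 0 with size 1
```

Run:
```python
from h import *
C=np.array([.5425,.107,0]); R=np.radians
J=bot.current_joints()
best=None
for sg in(1,-1):
    q=bot.inverse_kinematics(*pose(C,R(189),-.032,.16,sg,.114)); q2=bot.inverse_kinematics(*pose(C,R(224),-.017,.04,sg,.114))
    print(sg,np.round(q,2) if q is not None else None,np.round(q2,2) if q2 is not None else None)
    if q is not None and q2 is not None and (best is None or abs(q[5])<best[0]): best=(abs(q[5]),sg)
sg=best[1]; print('sg',sg)
bot.set_gripper(0)
p,r=pose(C,R(189),-.032,.2,sg,.114); bot.goto(p,r)
p[2]=.04; bot.line_to(p,max_speed=.1)
print(bot.current_clock(),bot.current_ee_pos(),bot.current_contact_force())
s=cam('scene'); cv2.imwrite('pics/s3.png',cv2.resize(s['pixels'][185:345,200:370],None,fx=3.5,fy=3.5,interpolation=cv2.INTER_CUBIC))
```

```text
1 [ 0.   -0.15  2.02 -0.    1.27  2.99] [-0.18  0.06  2.08 -0.    1.    2.19]
-1 [ 0.   -0.15  2.02 -0.    1.27 -0.16] [-0.18  0.06  2.08 -0.    1.   -0.95]
sg -1
5.9 [0.42544421 0.12079052 0.04054499] [-0.39619122 -0.73571919  0.51485567]
```

View pics/s3.png

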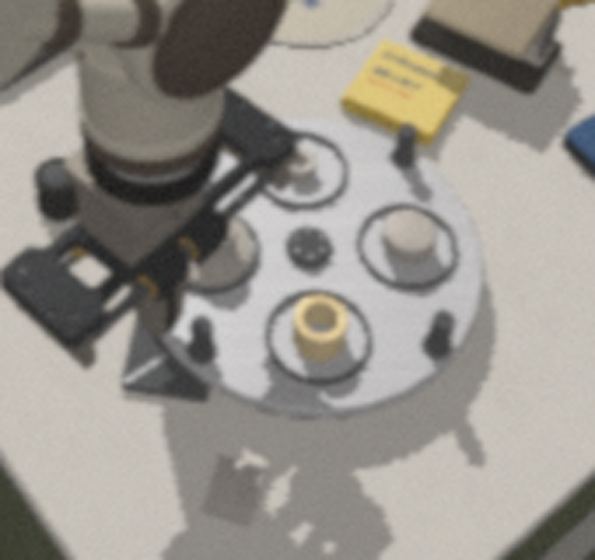

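The closed fingers (about 165,305) stand free on the +y side of the front post (203,340), clear of the flange. Now I'll push along the arc, stopping short, then back off and look.

Run:
```python
from h import *
C=np.array([.5425,.107,0]); R=np.radians
bot.line_to(*pose(C,R(189),-.019,.04,-1,.114),max_speed=.04)
for a in np.linspace(189,220,8)[1:]:
    bot.line_to(*pose(C,R(a),-.017,.04,-1,.114),max_speed=.04)
    print(a,np.round(bot.current_contact_force(),1))
bot.line_to(*pose(C,R(220),-.027,.04,-1,.114),max_speed=.05)
p,r=pose(C,R(220),-.027,.2,-1,.114); bot.line_to(p,max_speed=.15)
q=np.array(bot.current_joints()); q[0]-=.8; bot.set_joints(q)
print(bot.current_clock())
for n,(y,x,k) in {'top':((150,265),(270,380),5.2),'scene':((205,345),(220,350),4.2)}.items():
    c=cam(n); cv2.imwrite(f'pics/{n}4.png',cv2.resize(c['pixels'][y[0]:y[1],x[0]:x[1]],None,fx=k,fy=k,interpolation=cv2.INTER_CUBIC))
```

```text
193.42857142857142 [ 0.4  0.3 -0.3]
197.85714285714286 [ 0.2 -0.6 -0.2]
202.28571428571428 [-0.2  0.2 -0.3]
206.71428571428572 [-0.5  0.2 -0.2]
211.14285714285714 [0.6 0.9 0.6]
215.57142857142858 [0.2 0.4 0.2]
220.0 [-0.2  0.2 -0.2]
11.9583
```

View pics/top4.png

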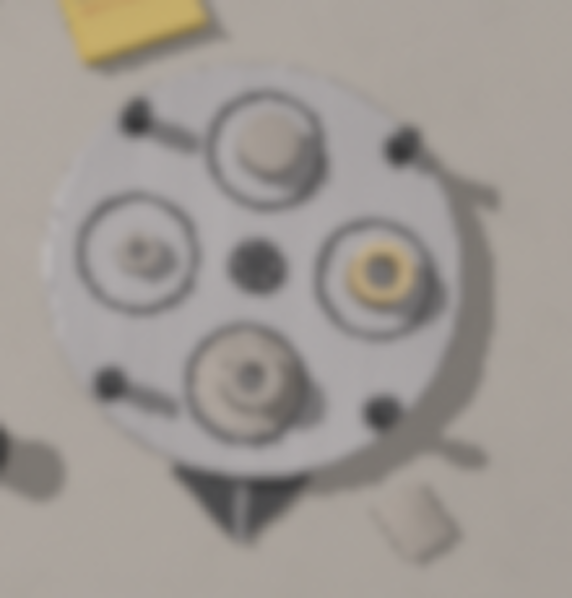

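View pics/scene4.png

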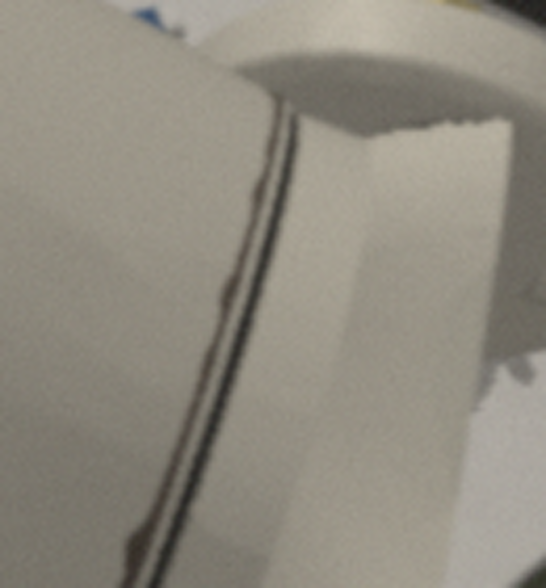

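The flange nest is now at (246,383), the pointer tip at (242,541), and the parts sit undisturbed in their nests. The arm blocks the scene view. I'll measure the residual.

```bash
cat > m.py <<'E'
from h import *
f=lambda L: np.array(L)/5.2+np.array([270,150])-.4
def meas(c,n,p,tip=(242,541.5),line=(240,482),fl=None):
    N=toz(c,f(n),.032);P=toz(c,f(p),.062);T=toz(c,f([tip,line]),.007)
    ang=lambda v:np.degrees(np.arctan2(v[1],v[0]))
    # opposite pairs: order n = left,top,right,front(flange); p = TL,TR,BR,BL
    ph=[ang(N[3]-N[1])%360,(ang(N[0]-N[2])+90)%360,(ang(P[3]-P[1])+45)%360,(ang(P[0]-P[2])+135)%360]
    C=np.r_[N,P].mean(0)
    print('flange dir',np.round(ph,1),np.mean(ph),'tip',ang(T[0]-C)%360,'line',ang(T[0]-T[1])%360,'C',C, 'hub px centre', proj(c,[C[0],C[1],.035]))
    F=N[3]; u=T[0]-C; u=u[:2]/np.hypot(*u[:2]); d=(F-C)[:2]; print('lateral mm',1e3*(u[0]*d[1]-u[1]*d[0]))
E
python3 - <<'E'
from m import *
c=cam('top')
meas(c,[(137,253),(266,149),(375,279),(246,383)],[(138,115),(404,145),(383,408),(110,383)])
# flange hub/foot and hub cap via dark mask
g=cv2.cvtColor(c['pixels'],cv2.COLOR_BGR2GRAY)[150:265,270:380]; g=cv2.resize(g,None,fx=5.2,fy=5.2,interpolation=cv2.INTER_CUBIC)
m=(g<95).astype(np.uint8)
for k in cv2.findContours(m,cv2.RETR_CCOMP,cv2.CHAIN_APPROX_NONE)[0]:
    if cv2.contourArea(k)>150: print(np.round(cv2.minEnclosingCircle(k)[0],1),round(cv2.minEnclosingCircle(k)[1],1),cv2.contourArea(k))
E
```

```text
flange dir [175.  175.  175.  175.1] 175.02186776965 tip 178.68921735860317 line 181.9759674597079 C [0.54299303 0.10889834 0.047     ] hub px centre [[318.57778896 200.95512319]]
lateral mm -3.1110116179964096
[277.  500.2] 38.1 1732.0
[205. 498.] 36.9 1461.5
[  1. 450.] 18.0 223.5
[382.3 414. ] 15.2 628.5
[111.8 385.4] 14.0 494.0
[424.  296.5] 20.1 154.5
[258.5 267.5] 22.7 1295.0
[403.5 147.5] 16.8 662.0
[137.3 118.2] 15.3 547.5
```

Run:
```python
from m import *
C=np.array([.5425,.107,0]); R=np.radians
q=np.array(bot.current_joints()); q[0]+=.8; bot.set_joints(q)
bot.line_to(*pose(C,R(220),-.027,.04,-1,.114),max_speed=.15)
for a,o in((220,-.018),(221.8,-.017),(223.6,-.017)): bot.line_to(*pose(C,R(a),o,.04,-1,.114),max_speed=.03)
bot.hold(.3)
bot.line_to(*pose(C,R(223.6),-.027,.04,-1,.114),max_speed=.05)
bot.line_to(*pose(C,R(223.6),-.027,.2,-1,.114),max_speed=.15)
q=np.array(bot.current_joints()); q[0]-=1.25; bot.set_joints(q)
print(bot.current_clock())
for n,(y,x,k) in {'top':((150,265),(270,380),5.2),'scene':((205,345),(220,350),4.2)}.items():
    c=cam(n); cv2.imwrite(f'pics/{n}5.png',cv2.resize(c['pixels'][y[0]:y[1],x[0]:x[1]],None,fx=k,fy=k,interpolation=cv2.INTER_CUBIC))
```

```text
19.3833
```

View pics/top5.png

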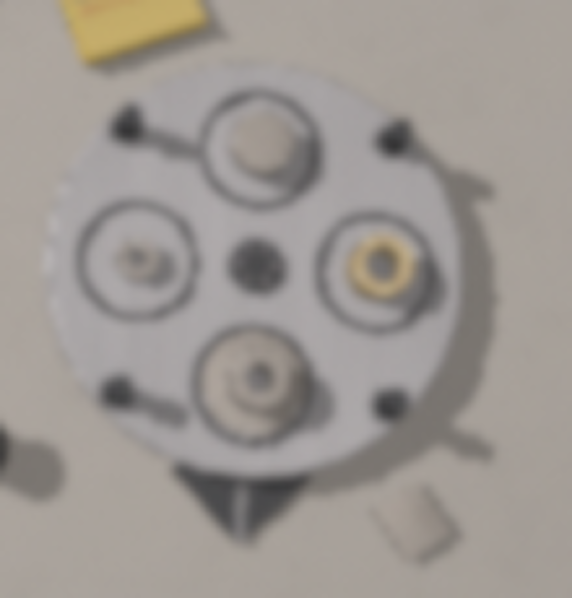

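View pics/scene5.png

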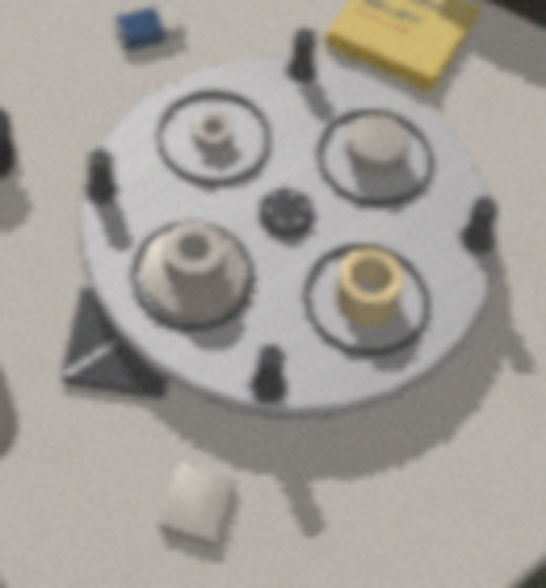

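The flange nest is now at (252,384) in the top view and (193,275) in the scene view. Bystanders (eraser, notes) look unmoved. I'll check the numbers in both views.

Run:
```python
from m import *
c=cam('top')
meas(c,[(137,261),(261,149),(375,272),(252,384)],[(127,122),(396,137),(392,402),(117,389)])
s=cam('scene'); g=lambda L: np.array(L)/4.2+np.array([220,205])-.4
N=toz(s,g([(214,139),(376,157),(368,300),(193,275)]),.032); H=toz(s,g([(287,208)]),.035)[0]
T=toz(s,g([(66,379),(113,346)]),.007); B=N.mean(0)
an=lambda v:np.degrees(np.arctan2(v[1],v[0]))%360
print('scene flange',an(N[3]-N[1]),(an(N[0]-N[2])+90)%360,'tip',an(T[0]-B),an(T[0]-H),'line',an(T[0]-T[1]),B,H)
# pointer tip refined: fit straight edges of dark pointer in top view
x=cv2.cvtColor(c['pixels'],cv2.COLOR_BGR2GRAY)[150:265,270:380]; x=cv2.resize(x,None,fx=5.2,fy=5.2,interpolation=cv2.INTER_CUBIC)
L=[];Rr=[]
for y in range(483,526,3):
    r=np.where(x[y,150:330]<120)[0]+150; L.append((r.min(),y)); Rr.append((r.max(),y))
a=np.polyfit([p[1] for p in L],[p[0] for p in L],1); b=np.polyfit([p[1] for p in Rr],[p[0] for p in Rr],1)
y=(b[1]-a[1])/(a[0]-b[0]); print('tip px',np.polyval(a,y),y,a,b)
```

```text
flange dir [177.7 178.7 178.  178.7] 178.2548947574343 tip 178.74101884439358 line 181.9759674597079 C [0.54291377 0.1090383  0.047     ] hub px centre [[318.53046414 200.98060652]]
lateral mm 0.36099787919294724
scene flange 178.15851350831775 178.88580279209197 tip 177.65724973819673 178.54720262910038 line 180.24016541978546 [0.54053209 0.10294575 0.032     ] [0.54200909 0.10528672 0.035     ]
tip px 236.39165329052963 544.9887640449439 [   0.84880952 -226.2       ] [ -1.37619048 986.4       ]
```

Run:
```python
from m import *
c=cam('top'); C=np.array([.5429,.109])
x=cv2.cvtColor(c['pixels'],cv2.COLOR_BGR2GRAY).astype(float)
for v in range(243,252):
    row=x[v,311:323]; k=2+np.argmax(row[2:10]) if v>252 else 3+np.argmax(row[3:8]); w=row[k-1:k+2]-row[k-1:k+2].min()
    u=311+k+(w[2]-w[0])/max(w.sum(),1); P=toz(c,[(u,v)],.007)[0]
    print(v,round(u,2),round(np.degrees(np.arctan2(P[1]-C[1],P[0]-C[0]))%360,2),row.astype(int))
```

```text
243 316.0 178.19 [73 72 72 76 88 94 88 76 71 66 63 61]
244 316.0 178.24 [ 75  75  75  81  97 105  97  80  71  69  65  65]
245 315.83 178.06 [ 75  75  77  85 104 112 102  85  75  73  71  72]
246 315.75 177.99 [ 75  75  77  89 108 116 104  83  76  74  74  74]
247 315.61 177.86 [ 78  75  77  89 110 115 101  83  75  74  75  79]
248 315.58 177.86 [ 87  78  77  90 109 113  98  81  75  76  80  88]
249 315.55 177.88 [103  85  79  90 110 113  97  80  77  83  92 106]
250 315.57 177.95 [124 102  87  91 109 113  97  84  85  97 112 129]
251 315.56 177.98 [143 124 104 100 112 115 101  90  99 116 133 148]
```

```bash
python3 -c "
from h import *
print(bot.current_clock(),bot.current_contact_force(),bot.current_ee_pos()); bot.job_done()"
```

```text
19.6333 [-0.35453371  0.55303019 -0.45231923] [ 0.18497659 -0.4027835   0.19893502]
the job is handed in; nothing more can be done
```

I turned the disc about 34° anticlockwise, and the flanged part now stands at the front, in line with the pointer. I pushed one rim post with the closed fingertips in two gentle arc pushes, then moved the arm clear and handed the job in at about 19.6 s.

**Alignment:** In the top view the flange's nest lies at about 178.3°. The pointer reads about 178.0° from its light line and 178.7° from its tip. That puts the part's nest within about 0.5 mm sideways of the pointer line. The scene view agrees to about 1°.

**Checks that disagreed:**
- A straight-edge fit of the pointer outline in the top view gave a tip position about 1° off. I put this down to the disc's shadow on that side and ignored it.
- The direction of the pointer's short light line on its own read 2–3° off, because the baseline is so short. I relied on positions measured from the turning axis instead.

**Parts and bystanders:** In the last pictures the parts sit upright in their nests, and the bystanders in view (eraser, sticky notes) look unmoved. I checked this by eye only. The contact force stayed within sensor noise, at or below about 1 N at the readings I took.

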